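# Fit the relay, then hold the swing-up board tray at its balance point

### The arm

A 7-joint arm with a two-finger parallel gripper is mounted at the origin on the work surface. World frame = base frame: x ahead of the robot, y to its left, z up, the work surface at z = 0. Lengths are in m, angles in rad, forces in N, time in s.
With the tool pointing down it reaches from about 0.4 to 0.9 m from the base axis. Payload 5.5 kg.
Tool frame: the origin (TCP) lies at the very end of the fingers, on their centre line; the grasp point (between the pads) lies 19 mm behind it (arm.tcp_to_grasp is the distance from the TCP to the grasp point, in m); z points along the fingers, y is the direction in which the jaws open and shut (so a half turn about z gives the same grasp; the last joint's range is limited). The gripper opens to 85 mm and grips with 20 to 120 N. Pads are 22 mm wide; open, the fingers measure 114 mm over their backs; the gripper's body (76 mm by 85 mm) begins 54 mm behind the grasp point. The pads swing forward as they close: fully open they stand 13 mm farther back than shut.
Start: joints at [1.578, 0.501, -0.427, 1.55, 0.221, 1.138, -0.21], TCP at [0.164, -0.629, 0.231] pointing down, gripper open.
Joint ranges: [-2.88, 2.88], [-0.31, 2.03], [-1.54, 1.56], [0.2, 2.42], [-1.41, 4.55], [0.19, 2.02], [-2.57, 2.57]. Speed limits (rad/s): [2.57, 2.57, 3.14, 3.14, 3.14, 3.14, 3.14].

### API

Orientations are given as a unit quaternion [x, y, z, w].
In Python, from bench import arm gives the robot as it stands.
- The arm moves only by the tool servo_tool, never from a script. Its arguments are lists of equal length, an entry for each row: "gripper": the finger opening in cm, from 0 to 8.54; "dp": the shift along the tool's x, y, z in cm, a list of three; "twist": the turn, a rotation vector about the tool's x, y, z in degrees, a list of three. A call has 1 to 8 rows; each row shifts and turns the commanded pose from where the row before left it, along the tool's axes as they then stand; what a row does not reach is not made up. A row lasts 1/12 s, in which the tool goes at most 41.7 mm and 7.16 degrees, less where a joint would pass 70% of its speed; a pose out of reach is approached as far as the arm can. A call with a gripper value outside its range is refused whole. The fingers move at their own pace and stop on an object; "squeeze" is the grip in N (left out, the last holds). Time passes only in rows, so rows that do not move let the fingers close. It gives the time, the measured TCP pose, the force and the opening at its end, in the units of the state.
- arm.read_state(): the state, without advancing time (a new reading comes with each control period).
- arm.get_image(name): name is "side" or "top" or "wrist"; returns a dict with "img" (384x512x3 uint8, red, green, blue), "range_z" (384x512 float32, m along the optical axis (not along the pixel's ray), 0 where there is no reading), "mtx" (3x3 intrinsics, pixels), "R" (3x3) and "t" (3): a world point X has camera coordinates R X + t. Camera axes: x right, y down, z forward; pixel columns grow to the right and rows downward; lengths in m; the calibration is good to about 2 mm. A picture is of the moment at which its call begins.
- arm.close_job(): hands the job in, once; it reports no verdict.
The state is a dict: "t": time; "qpos": joint angles; "dq": joint speeds; "joint_efforts": joint torques, N m; "ee_pos": TCP position; "tcp_rot": TCP orientation; "wrist_force": force on the tool from outside, world axes, zero at the start; "moment": the same for the moment, N m; "grip_width": opening from 0.0 (shut) to 1.0 (fully open).
Only numpy, scipy, OpenCV 4.12 (cv2) and the standard library are available. Lean on these libraries where they do the work, as an engineer would, in place of code of your own. Each camera call takes 0.05 s, during which the arm holds its last target.

### The job

Pick the yellow relay out of the pocket tray and seat it fully home in the empty black relay socket on the board tray of the opened instrument. Then take the tray by the red grip tab, swing it up slowly on its hinges to its balance point, about 65 degrees up from flat, and finish holding it there, still gripping the tab, so that the solder side can be probed; never let the tray drop or tip over backwards. Leave the blue relays, the multimeter and the screwdriver where they are.

Things in the scene. Friction and masses are not known exactly. Their poses are not given: they have to be found in the camera images.
- chassis: Opened aluminium instrument chassis, fixed: 266 mm (x) by 212 mm (y), walls 70 mm high. The board tray lies level on its end nearer the robot; the fixed part behind the hinge is no higher than 70 mm. Origin on the bench under the middle of the tray; x points from grip tab to hinge, y along the hinge, z up. Its end wall nearer the robot is at x = -72 mm.
- swing_tray (a joint): Tray hinge (rad): 0 = flat on the chassis, grows as the grip-tab edge is lifted up and over, away from the robot; stop at 1.8. The tray weighs about 0.8 kg and swings almost without friction. With the relay in, it balances at 1.135 (65 degrees): below that it falls back flat, above it falls over backwards. Lifting it from flat takes about 2.5 N at the grip tab.
- tray_hinge (a point): Middle of the tray's hinge axis, fixed, 70 mm above the bench, at x = 80 mm of the chassis. Axes as the chassis; the hinge axis is y.
- tray_grip (a point): Grip centre of the red tab on the middle of the tray's free edge: a bar 26 mm wide (y), 16 mm thick (z), reaching 58 mm out from the edge, free on both sides and below; the point is 34 mm out. It is 184 mm from the hinge axis and, tray flat, 9 mm above its level (79 mm over the bench). Axes turn with the tray, flat: as the chassis. Gripped across y from above, the tab can turn between the pads.
- relay_seat (a point): Relay centre when fully home in the black socket (44 x 37 x 18 mm) on the tray; axes as tray_grip, relay length along x, either way round. Tray flat: 105.5 mm over the bench. Recess 31 x 24 mm, 14 mm deep, 2 mm lead-in; socket top 3.5 mm below this point. Within 40 mm of it in x and 80 mm in y nothing is higher than the socket; tallest part of the tray: transformer, 126 mm over the bench.
- relay_yellow_center (a point): Centre (half-way up) of the yellow plug-in relay: 28 mm long (x), 21 mm wide (y), 35 mm tall (z), about 36 g, black foot. It stands upright in a pocket of the pocket tray, centre 23.5 mm over the bench, its upper 23 mm proud of that tray; seated in the socket it stands 21 mm proud.
- pocket_tray: Grey pocket tray, fixed, 104 mm (x) by 112 mm (y), 18 mm high, with four pockets 31 x 24 mm, 12 mm deep, at x = +-23 mm, y = +-31 mm. Origin at the centre of its underside. Three pockets hold upright relays, lengths along x; between neighbours 41 mm are free along y and 18 mm along x.
- relay_blue1: A blue relay of the same size in the pocket tray; origin at the centre of its underside. Leave it.
- relay_blue2: Another blue relay of the same size in the pocket tray; origin at the centre of its underside. Leave it.
- multimeter: Orange hand multimeter, 165 x 80 x 36 mm, lying on the bench to the robot's right of the chassis; origin at the centre of its underside. Leave it.
- screwdriver: Screwdriver with a red handle, 170 mm long, lying on the bench to the left of the pocket tray. Leave it.
Mind the look-alikes: they are no part of the job. Of the things shaped like the part that bears relay_yellow_center, the yellow one is meant.

How it is judged:
By the outcome, as a careful person would: the job done as asked, in the order asked, and still so for the second after the job is handed in, while the arm keeps its last pose, push and grip.
It also fails if it takes over 58 s, if anything falls off the work surface, if the arm or the gripper's body presses on something with over 40 N, if the wrist force passes 120 N, or if a joint passes its speed limit or range.

## Working session

There is one attempt and no reset: what is moved stays moved. The work goes in short steps, Python scripts to look and compute and a tool call to move; the robot and the scene stay as the last step left them, time stands still between calls to the robot, and variables do not carry over. Pictures are saved under pics/ and viewed, and the job is handed in when it is done.

Besides the shell and the picture viewer there is one more tool, called by a JSON object that holds its "method" and its "body". servo_tool: Moves the arm, as the interface text tells. Its arguments: {"type":"object","properties":{"gripper":{"type":"array"},"dp":{"type":"array"},"twist":{"type":"array"},"squeeze":{"type":"number"}},"required":["gripper","dp","twist"]}

```bash
mkdir -p pics; ls; python3 - <<'E'
from bench import arm
import cv2,numpy as np
s=arm.read_state();print(s, arm.tcp_to_grasp)
for n in ["side","top","wrist"]:
    d=arm.get_image(n);cv2.imwrite(f"pics/{n}0.png",d["img"][:,:,::-1]);np.savez(f"{n}0.npz",**d)
    print(n,d["mtx"].tolist(),(-d["R"].T@d["t"]).round(3),d["R"].round(3).tolist(), (d["range_z"]>0).mean())
E
```

```text
pics
{'t': 0.0, 'qpos': array([ 1.57819892,  0.50185904, -0.4267197 ,  1.55144413,  0.22078178,
        1.13832771, -0.21030983]), 'dq': array([ 6.52623861e-04, -2.83170438e-05,  3.76690138e-04, -3.30639427e-04,
       -6.11212198e-04, -6.52953893e-04,  1.38932875e-03]), 'joint_efforts': array([ 1.11185871e-04, -5.69511044e+01, -5.81622496e+00, -2.80936825e+01,
        1.05577134e-02,  1.18787537e-02,  1.52173544e-05]), 'ee_pos': array([ 0.16420072, -0.62819148,  0.23024847]), 'tcp_rot': array([ 9.91833302e-01,  1.27537084e-01, -1.03778476e-04, -9.90733908e-04]), 'wrist_force': array([ 0.10063694,  0.90356025, -0.78199776]), 'moment': array([-0.0440002 ,  0.03927782, -0.01045625]), 'grip_width': 0.9985600204711162} 0.0187
side [[353.2445167680531, 0.0, 251.61348833318692], [0.0, 353.2445167680531, 193.11146200592208], [0.0, 0.0, 1.0]] [0.531 0.635 0.818] [[-1.0, -0.001, -0.015], [0.009, 0.761, -0.649], [0.012, -0.649, -0.761]] 0.9960835774739584
top [[441.08721719096656, 0.0, 258.9929287138162], [0.0, 441.08721719096656, 192.2546966910772], [0.0, 0.0, 1.0]] [ 0.356 -0.013  1.458] [[-0.019, -1.0, -0.008], [-0.989, 0.02, -0.146], [0.146, 0.005, -0.989]] 0.9959767659505209
wrist [[311.17514776662347, 0.0, 254.5050084440664], [0.0, 311.17514776662347, 197.5117342710838], [0.0, 0.0, 1.0]] [ 0.241 -0.609  0.373] [[0.253, -0.968, -0.002], [-0.92, -0.241, 0.309], [-0.299, -0.076, -0.951]] 0.9959513346354166
```

View pics/side0.png

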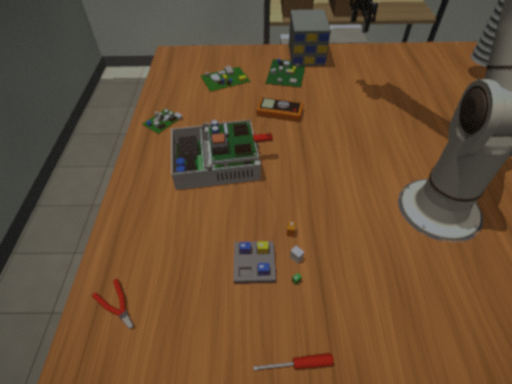

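View pics/top0.png

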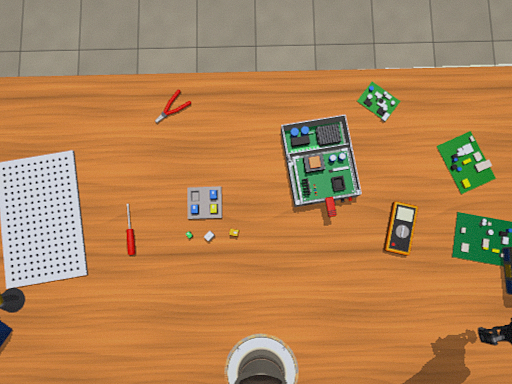

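View pics/wrist0.png

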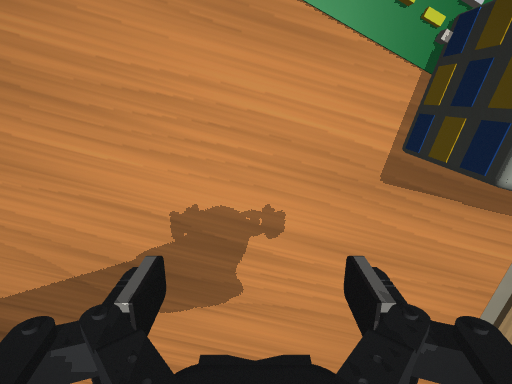

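The top view shows the pocket tray at about (205,203) and the chassis at about (322,160), with the red tab at (331,207). Candidates for the yellow relay:
- the yellow block in the tray's lower right pocket, (214,209)
- the yellow cube on the bench, (234,233)
- yellow parts on the loose boards, (467,183) and (489,222)

I choose (214,209), since it is the one standing in the pocket tray. Next I'll check it in close crops.

```bash
python3 - <<'E'
import cv2,numpy as np
t=cv2.imread("pics/top0.png");s=cv2.imread("pics/side0.png")
a=cv2.resize(t[105:225,270:370],(500,600),interpolation=cv2.INTER_CUBIC)
b=cv2.resize(t[180:240,180:240],(300,300),interpolation=cv2.INTER_CUBIC)
c=cv2.resize(s[230:290,225:285],(300,300),interpolation=cv2.INTER_CUBIC)
cv2.imwrite("pics/crop1.png",np.hstack([a,np.vstack([b,c])]))
cv2.imwrite("pics/crop2.png",cv2.resize(s[110:195,160:280],(800,566),interpolation=cv2.INTER_CUBIC))
E
```

```text
(no output)
```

View pics/crop1.png

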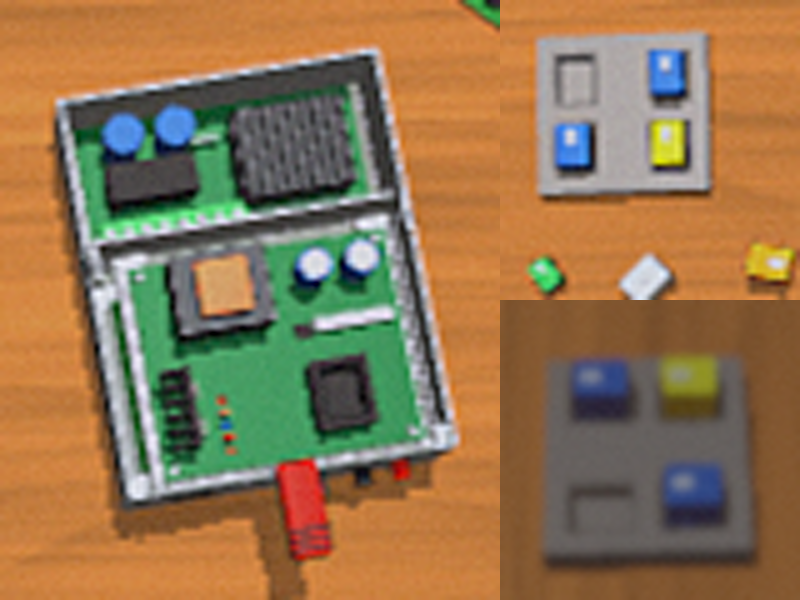

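View pics/crop2.png

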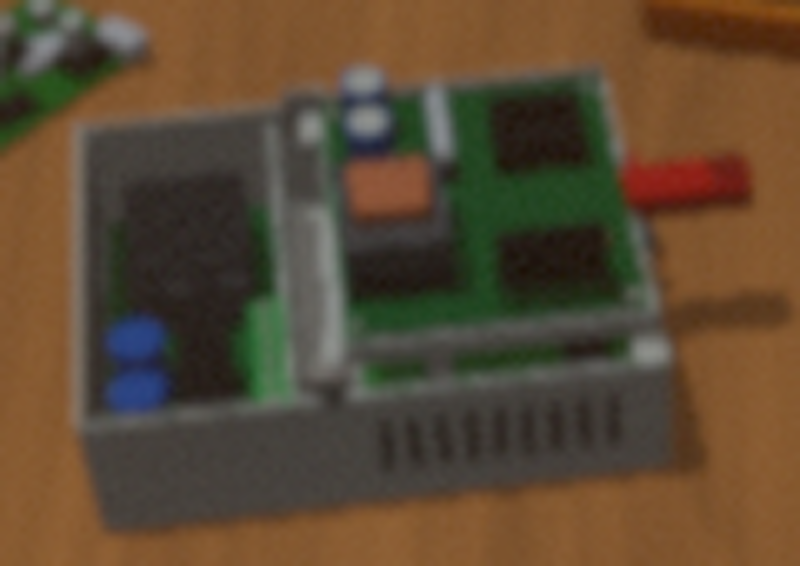

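The crops confirm it: the yellow relay is in the right-hand near pocket at (214,209), and the empty socket on the tray is at about (338,184), showing a hollow centre. The dark blocks behind the hinge are no part of this. Now I'll measure both.

```bash
cat > h.py <<'E'
import cv2,numpy as np
from scipy.spatial.transform import Rotation as Ro
def cam(d): 
    C=-d["R"].T@d["t"]; return C
def ray(d,uv,z):
    uv=np.atleast_2d(np.asarray(uv,float)); r=np.c_[uv,np.ones(len(uv))]@np.linalg.inv(d["mtx"]).T@d["R"]
    C=cam(d); return C+r*((z-C[2])/r[:,2])[:,None]
def cloud(d):
    v,u=np.mgrid[:384,:512]; z=d["range_z"]
    p=np.stack([u,v,np.ones_like(u)],-1)@np.linalg.inv(d["mtx"]).T*z[...,None]
    return (p-d["t"])@d["R"]
def hsv(d): return cv2.cvtColor(d["img"],cv2.COLOR_RGB2HSV)
def rectdir(p):
    (c,(w,h),a)=cv2.minAreaRect(p.astype(np.float32)); return np.array(c),w,h,a
E
python3 - <<'E'
from h import *
for n in ["top","side"]:
    d=np.load(n+"0.npz");P=cloud(d);H=hsv(d);X=P.reshape(-1,3)
    def rep(name,m,sl=None):
        p=P[m]; print(n,name,m.sum(),np.median(p,0).round(4),p.min(0).round(3),p.max(0).round(3),rectdir(p[:,:2]))
    roi=np.zeros((384,512),bool)
    if n=="top": roi[190:222,185:224]=1
    else: roi[238:285,232:278]=1
    y=roi&(H[...,0]>22)&(H[...,0]<36)&(H[...,1]>120)
    rep("yellow",y); rep("yellowtop",y&(P[...,2]>0.036))
    g=roi&(P[...,2]>0.014)&(P[...,2]<0.021)
    rep("ptray",g)
    roi[:]=0
    if n=="top": roi[190:222,320:340]=1
    else: roi[125:150,252:278]=1
    r=roi&((H[...,0]<8)|(H[...,0]>172))&(H[...,1]>150)
    rep("tab",r&(P[...,2]>0.06))
    roi[:]=0
    if n=="top":roi[105:215,270:370]=1
    else: roi[110:195,160:280]=1
    rep("chassis",roi&(P[...,2]>0.045)&~r)
E
```

```text
top yellow 55 [0.5143 0.1443 0.0397] [0.503 0.135 0.013] [0.532 0.154 0.045] (array([0.51748663, 0.14536038]), 0.029035184532403946, 0.019049787893891335, 2.3823647499084473)
top yellowtop 45 [0.5133 0.1473 0.0402] [0.503 0.138 0.037] [0.529 0.154 0.045] (array([0.51622617, 0.146042  ]), 0.016638154163956642, 0.026394294574856758, 89.90419006347656)
top ptray 509 [0.5327 0.1769 0.0171] [0.487 0.12  0.014] [0.58  0.233 0.021] (array([0.53348994, 0.17665975]), 0.11256827414035797, 0.09366025030612946, 89.89080047607422)
top tab 140 [ 0.5101 -0.2269  0.086 ] [ 0.356 -0.241  0.078] [ 0.539 -0.013  1.458] (array([ 0.43046671, -0.13852848]), 0.05530402809381485, 0.28748857975006104, 41.58012390136719)
top chassis 3778 [ 0.6211 -0.2117  0.0822] [ 0.356 -0.328  0.045] [ 0.81  -0.013  1.458] (array([ 0.57584691, -0.19035278]), 0.28050804138183594, 0.49131566286087036, 80.80653381347656)
side yellow 83 [0.5143 0.1474 0.039 ] [ 0.501  0.108 -0.003] [0.53  0.158 0.042] (array([0.51514184, 0.13275158]), 0.050354212522506714, 0.028996113687753677, 89.4022216796875)
side yellowtop 65 [0.5143 0.1493 0.0396] [0.504 0.136 0.037] [0.53  0.158 0.042] (array([0.51685756, 0.14716795]), 0.021487247198820114, 0.025865748524665833, 89.4022216796875)
side ptray 1044 [0.5404 0.1823 0.0167] [0.486 0.121 0.014] [0.591 0.235 0.021] (array([0.53849208, 0.17793679]), 0.10394519567489624, 0.114382803440094, 0.6070857048034668)
side tab 115 [ 0.5103 -0.2216  0.0848] [ 0.482 -0.239  0.078] [0.539 0.635 0.818] (array([0.52122128, 0.19807474]), 0.8746081590652466, 0.05703004449605942, 88.53841400146484)
side chassis 3358 [ 0.6339 -0.1673  0.0806] [ 0.479 -0.313  0.045] [0.811 0.635 0.818] (array([0.58372784, 0.15803152]), 0.3209382891654968, 0.9595000147819519, 8.425637245178223)
```

{"method": "servo_tool", "body": {"gripper": [4.5,4.5,4.5,4.5,4.5,4.5,4.5,4.5], "dp": [[0,0,0],[0,0,0],[0,0,0],[3,-2,0],[3,-2,0],[3,-2,0],[3,-2,0],[3,-2,0]], "twist": [[0,0,4.9],[0,0,4.9],[0,0,4.85],[0,0,0],[0,0,0],[0,0,0],[0,0,0],[0,0,0]], "squeeze": 50}}

```text
t: 0.82
ee_pos: [0.3155, -0.5276, 0.231]
tcp_rot: [1.0, -0.0, -0.0, -0.0]
wrist_force: [-0.2, -0.7, -0.4]
grip_width: 0.526
```

{"method": "servo_tool", "body": {"gripper": [4.5,4.5,4.5,4.5,4.5,4.5,4.5,4.5], "dp": [[1.2,-3.8,-0.5],[1.2,-3.8,-0.5],[1.2,-3.8,-0.5],[1.2,-3.8,-0.5],[1.2,-3.8,-0.5],[1.2,-3.8,-0.5],[1.2,-3.8,-0.5],[1.2,-3.6,-0.5]], "twist": [[0,0,0],[0,0,0],[0,0,0],[0,0,0],[0,0,0],[0,0,0],[0,0,0],[0,0,0]]}}

```text
t: 1.48
ee_pos: [0.4104, -0.2245, 0.2715]
tcp_rot: [1.0, 0.0, -0.0, 0.0]
wrist_force: [-0.3, -1.0, -0.1]
grip_width: 0.526
```

```bash
python3 - <<'E'
from bench import arm
from h import *
d=arm.get_image("wrist");np.savez("w1.npz",**d);cv2.imwrite("pics/w1.png",d["img"][:,:,::-1])
s=arm.read_state();print(s["t"],s["ee_pos"])
E
```

```text
1.5333 [ 0.41403835 -0.21643647  0.27283553]
```

View pics/w1.png

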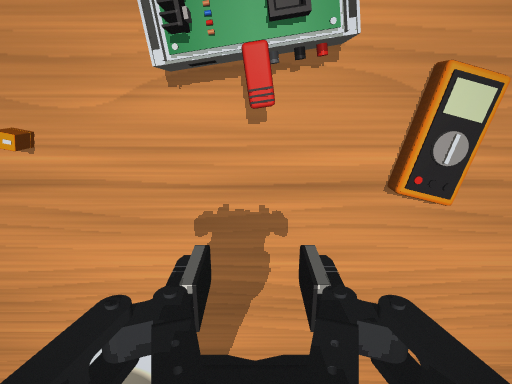

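The picture shows the red tab at about (258,75) and part of the socket at (290,10). I'll move on to the relay.

{"method": "servo_tool", "body": {"gripper": [4.5,4.5,4.5,4.5,4.5,4.5,4.5,4.5], "dp": [[0.9,-3.7,0],[0.9,-3.7,0],[0.9,-3.7,0],[0.9,-3.7,0],[0.9,-3.7,0],[0.9,-3.7,0],[0.9,-3.7,0],[0.9,-3.7,0]], "twist": [[0,0,0],[0,0,0],[0,0,0],[0,0,0],[0,0,0],[0,0,0],[0,0,0],[0,0,0]]}}

```text
t: 2.2
ee_pos: [0.4825, 0.0706, 0.2714]
tcp_rot: [1.0, -0.0, 0.0, 0.0]
wrist_force: [0.5, -0.8, -0.0]
grip_width: 0.524
```

{"method": "servo_tool", "body": {"gripper": [4.5,4.5,4.5,4.5,4.5], "dp": [[0,-3.7,1],[0,-3.7,3],[0,0,3],[0,0,1],[0,0,0]], "twist": [[0,0,0],[0,0,0],[0,0,0],[0,0,0],[0,0,0]]}}

```text
t: 2.62
ee_pos: [0.4801, 0.1373, 0.1923]
tcp_rot: [1.0, 0.0, -0.003, 0.001]
wrist_force: [-0.6, -0.2, -0.1]
grip_width: 0.525
```

```bash
python3 - <<'E'
from bench import arm
from h import *
d=arm.get_image("wrist");np.savez("w2.npz",**d);cv2.imwrite("pics/w2.png",d["img"][:,:,::-1])
s=arm.read_state();print(s["t"],s["ee_pos"],s["wrist_force"])
P=cloud(d);H=hsv(d)
y=((H[...,0]>22)&(H[...,0]<36)&(H[...,1]>120)).astype(np.uint8)
n,l,st,c=cv2.connectedComponentsWithStats(y)
for i in range(1,n):
    if st[i,4]>150:
        m=(l==i)&(P[...,2]>0.038)
        print(st[i],c[i],np.median(P[m],0).round(4))
        uv=np.argwhere(m)[:,::-1]; q=ray(d,uv,0.041); print(rectdir(q[:,:2]))
E
```

```text
2.6667 [0.48156886 0.13719837 0.1940913 ] [0.08547055 0.22369229 1.15435746]
[235 125  22  33 647] [245.5625966  141.33384853] [0.5166 0.1452 0.0408]
(array([0.51839173, 0.14574081]), 0.029789255931973457, 0.019930938258767128, 0.010763533413410187)
```

View pics/w2.png

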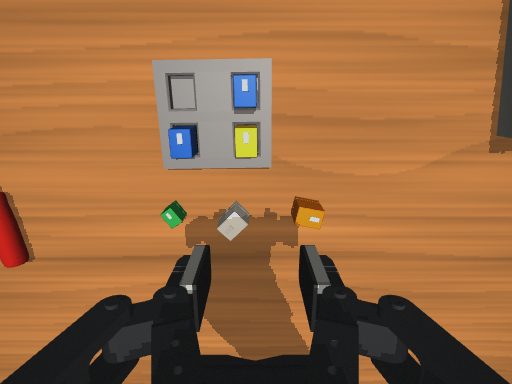

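The wrist view shows the yellow relay at (246,141), aligned with the base axes, at about (0.518, 0.146). The tray's other pockets are as expected. Moving above it.

{"method": "servo_tool", "body": {"gripper": [4.5,4.5,4.5,4.5,4.5,4.5], "dp": [[1.8,-0.4,2],[1.8,-0.4,3],[0,0,3],[0,0,3],[0,0,1],[0,0,0]], "twist": [[0,0,0],[0,0,0],[0,0,0],[0,0,0],[0,0,0],[0,0,0]]}}

```text
t: 3.17
ee_pos: [0.5177, 0.1444, 0.0739]
tcp_rot: [1.0, -0.001, -0.002, 0.001]
wrist_force: [-0.0, -0.2, 0.3]
grip_width: 0.525
```

```bash
python3 - <<'E'
from bench import arm
from h import *
d=arm.get_image("wrist");np.savez("w3.npz",**d);cv2.imwrite("pics/w3.png",d["img"][:,:,::-1])
s=arm.read_state();print(s["t"],s["ee_pos"],s["tcp_rot"])
P=cloud(d);H=hsv(d)
y=((H[...,0]>22)&(H[...,0]<36)&(H[...,1]>120)).astype(np.uint8)
m=(y>0)&(P[...,2]>0.038)&(P[...,2]<.045)
print(np.median(P[m],0).round(4))
uv=np.argwhere(m)[:,::-1]; q=ray(d,uv,0.041); print(rectdir(q[:,:2]))
E
```

```text
3.2167 [0.51883062 0.14542305 0.07564408] [ 9.99999565e-01 -8.60964912e-04 -2.29632434e-04  2.76070679e-04]
[0.5174 0.1453 0.0407]
(array([0.5179168, 0.1455684]), 0.028306301683187485, 0.020220929756760597, 0.6627424955368042)
```

View pics/w3.png

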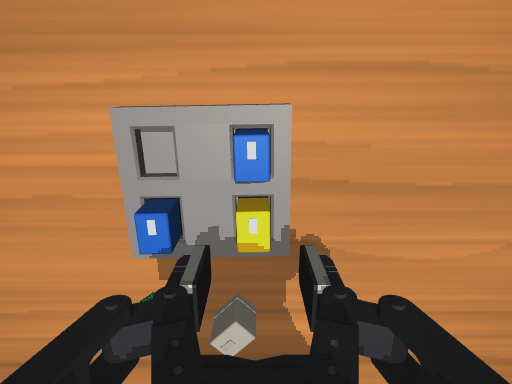

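The relay lies centred below the fingers, its top at (253,225), so I'll descend and grip.

{"method": "servo_tool", "body": {"gripper": [4.5,4.5,4.5,4.5,2,1.5,1.5,1.5], "dp": [[-0.1,0,2],[0,0,2],[0,0,1.3],[0,0,0],[0,0,0],[0,0,0],[0,0,0],[0,0,0]], "twist": [[0,0,0],[0,0,0],[0,0,0],[0,0,0],[0,0,0],[0,0,0],[0,0,0],[0,0,0]], "squeeze": 60}}

```text
t: 3.88
ee_pos: [0.5188, 0.147, 0.0239]
tcp_rot: [1.0, 0.0, 0.001, -0.0]
wrist_force: [-1.4, -1.0, 8.0]
grip_width: 0.231
```

{"method": "servo_tool", "body": {"gripper": [1.5,1.5,1.5,1.5,1.5], "dp": [[0,0,0],[0,0,0],[0,0,0],[0,0,0],[0,0,-0.5]], "twist": [[0,0,0],[0,0,0],[0,0,0],[0,0,0],[0,0,0]]}}

```text
t: 4.3
ee_pos: [0.5178, 0.1466, 0.0278]
tcp_rot: [1.0, 0.0, 0.0, 0.0]
wrist_force: [-0.4, -0.1, 0.4]
grip_width: 0.229
```

{"method": "servo_tool", "body": {"gripper": [1.5,1.5,1.5,1.5,1.5,1.5,1.5,1.5], "dp": [[0,0,-1],[0,0,-2],[0,0,-3],[0,0,-3],[0,0,-3],[0,0,-3],[-1,1,-3],[-1,2,-1]], "twist": [[0,0,0],[0,0,0],[0,0,0],[0,0,0],[0,0,0],[0,0,0],[0,0,0],[0,0,0]]}}

```text
t: 4.97
ee_pos: [0.4992, 0.1205, 0.2225]
tcp_rot: [1.0, 0.003, 0.004, -0.002]
wrist_force: [-0.1, 0.2, 0.0]
grip_width: 0.229
```

{"method": "servo_tool", "body": {"gripper": [1.5,1.5,1.5,1.5,1.5,1.5,1.5,1.5], "dp": [[0.4,3.5,0],[0.4,3.7,0],[0.4,3.7,0],[0.4,3.7,0],[0.4,3.7,0],[0.4,3.7,0],[0.4,3.5,0],[0.2,3,0]], "twist": [[0,0,0],[0,0,0],[0,0,0],[0,0,0],[0,0,0],[0,0,0],[0,0,0],[0,0,0]]}}

```text
t: 5.63
ee_pos: [0.5273, -0.1713, 0.2182]
tcp_rot: [1.0, -0.001, 0.0, 0.0]
wrist_force: [1.6, -0.7, -0.6]
grip_width: 0.231
```

{"method": "servo_tool", "body": {"gripper": [1.5,1.5,1.5,1.5], "dp": [[0.4,2.5,0],[0.4,1,0],[0,0,0],[0,0,0]], "twist": [[0,0,0],[0,0,0],[0,0,0],[0,0,0]]}}

```text
t: 5.97
ee_pos: [0.5355, -0.2022, 0.2175]
tcp_rot: [1.0, 0.0, 0.0, -0.001]
wrist_force: [0.4, -0.4, 0.3]
grip_width: 0.229
```

```bash
python3 - <<'E'
from bench import arm
from h import *
d=arm.get_image("wrist");np.savez("w4.npz",**d);cv2.imwrite("pics/w4.png",d["img"][:,:,::-1])
s=arm.read_state();print(s["t"],s["ee_pos"],s["tcp_rot"],s["grip_width"])
E
```

```text
6.0167 [ 0.53554658 -0.20104824  0.21745336] [ 9.99999078e-01  1.17771136e-03  1.03414886e-04 -6.68581185e-04] 0.22966702858210317
```

View pics/w4.png

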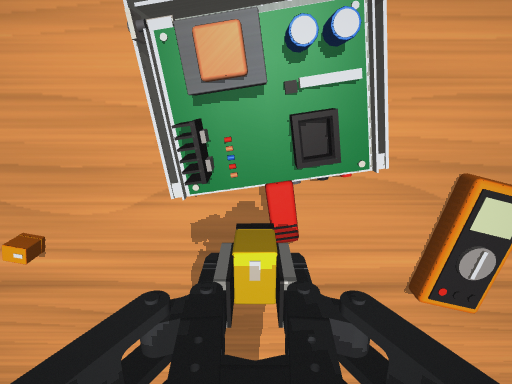

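The relay is held straight at (255,265), the socket is at (316,138), and the tab is at (282,210). Next I'll measure the socket and the tray.

```bash
cat > m.py <<'E'
from h import *
import sys
def meas(f):
    d=np.load(f);P=cloud(d);H=hsv(d)
    v=np.zeros((384,512),bool); v[95:180,280:350]=1
    top=v&(P[...,2]>0.0985)&(P[...,2]<.106)&(H[...,2]<110)
    top=cv2.morphologyEx(top.astype(np.uint8),cv2.MORPH_OPEN,np.ones((3,3)))
    uv=np.argwhere(top)[:,::-1]; q=ray(d,uv,0.102)
    print("rim",len(uv),np.median(P[top>0],0).round(4),rectdir(q[:,:2]))
    # recess: hole contour
    cs,hi=cv2.findContours(top,cv2.RETR_CCOMP,cv2.CHAIN_APPROX_NONE)
    for c,h in zip(cs,hi[0]):
        if len(c)>20: print("contour","hole" if h[3]>=0 else "outer",cv2.minAreaRect(c),rectdir(ray(d,c[:,0],0.102)[:,:2]))
    r=((H[...,0]<8)|(H[...,0]>172))&(H[...,1]>150)&(P[...,2]>0.083)&(P[...,2]<.092)
    r=cv2.morphologyEx(r.astype(np.uint8),cv2.MORPH_OPEN,np.ones((5,5)))
    q=ray(d,np.argwhere(r)[:,::-1],0.087);print("tab",np.median(P[r>0],0).round(4),rectdir(q[:,:2]))
    g=((H[...,0]>50)&(H[...,0]<80)&(H[...,1]>100)&(P[...,2]>.065)&(P[...,2]<.1)).astype(np.uint8)
    q=ray(d,np.argwhere(g)[:,::-1],np.median(P[g>0][:,2]));print("pcb",np.median(P[g>0],0),rectdir(q[:,:2]))
meas(sys.argv[1])
E
python3 m.py w4.npz
```

```text
rim 1380 [ 0.5821 -0.2539  0.1016] (array([ 0.58132982, -0.2527613 ]), 0.04422225430607796, 0.03730293735861778, 8.352320671081543)
contour outer ((316.7082214355469, 138.47808837890625), (55.221229553222656, 46.53239440917969), 83.9909896850586) (array([ 0.58132982, -0.2527613 ]), 0.04422225430607796, 0.03730293735861778, 8.352320671081543)
contour hole ((315.61383056640625, 138.36553955078125), (41.19055938720703, 31.55728530883789), 85.2363510131836) (array([ 0.58201766, -0.25211042]), 0.03314046934247017, 0.025675609707832336, 8.296378135681152)
tab [ 0.5209 -0.2263  0.0865] (array([ 0.5432725 , -0.21469192]), 0.10189980268478394, 0.03482270613312721, 27.418977737426758)
pcb [ 0.60698399 -0.21899393  0.08384788] (array([ 0.60872495, -0.213589  ]), 0.13753609359264374, 0.16571348905563354, 8.333998680114746)
```

```bash
python3 - <<'E'
from h import *
d=np.load("w4.npz");P=cloud(d);H=hsv(d)
v=np.zeros((384,512),bool);v[200:310,220:290]=1
zt=0.2175+.0171
m=v&(H[...,0]>20)&(H[...,0]<38)&(H[...,1]>100)
print(np.percentile(P[m][:,2],[5,50,95]))
m&=abs(P[...,2]-np.percentile(P[m][:,2],95))<.003
q=ray(d,np.argwhere(m)[:,::-1],zt);print(m.sum(),np.median(P[m],0),rectdir(q[:,:2]))
E
```

```text
[0.21249703 0.23391645 0.23513426]
2076 [ 0.53469335 -0.20207989  0.23426482] (array([ 0.53546047, -0.20231713]), 0.028550075367093086, 0.020273100584745407, 0.08027597516775131)
```

{"method": "servo_tool", "body": {"gripper": [1.5,1.5,1.5,1.5,1.5,1.5], "dp": [[2.3,2.5,0],[2.3,2.5,0],[0,0,2],[0,0,3],[0,0,1.5],[0,0,0]], "twist": [[0,0,0],[0,0,0],[0,0,-4.2],[0,0,-4.15],[0,0,0],[0,0,0]]}}

```text
t: 6.52
ee_pos: [0.5787, -0.2501, 0.1482]
tcp_rot: [0.997, 0.074, -0.003, -0.002]
wrist_force: [-1.0, 1.1, -1.1]
grip_width: 0.228
```

{"method": "servo_tool", "body": {"gripper": [1.5,1.5], "dp": [[0,0,0],[0,0,0]], "twist": [[0,0,0],[0,0,0]]}}

```text
t: 6.68
ee_pos: [0.5824, -0.2523, 0.1536]
tcp_rot: [0.997, 0.073, 0.001, 0.0]
wrist_force: [0.3, -0.1, 0.4]
grip_width: 0.226
```

```bash
python3 - <<'E'
from bench import arm
from h import *
d=arm.get_image("wrist");np.savez("w5.npz",**d);cv2.imwrite("pics/w5.png",d["img"][:,:,::-1])
s=arm.read_state();print(s["t"],s["ee_pos"],Ro.from_quat(s["tcp_rot"]).as_matrix().round(4).tolist())
E
```

```text
6.7333 [ 0.58268663 -0.25273314  0.15403113] [[0.9894, 0.1455, 0.0025], [0.1455, -0.9894, -0.0009], [0.0024, 0.0013, -1.0]]
```

View pics/w5.png

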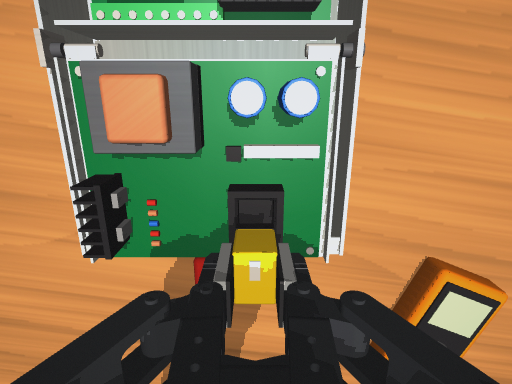

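```bash
python3 - <<'E'
from h import *
d=np.load("w5.npz");P=cloud(d);H=hsv(d)
R=Ro.from_euler('z',8.35,degrees=True).as_matrix()
tcp=np.array([ 0.58268663,-0.25273314,0.15403])
L=(P-tcp)@R  # chassis axes rel to TCP
v=np.zeros((384,512),bool);v[170:245,215:300]=1
r=v&(abs(P[...,2]-.102)<.003)&(H[...,2]<110)
q=(ray(d,np.argwhere(r)[:,::-1],.102)-tcp)@R
print("rim x max (expect 22), y range (+-18.5)",np.percentile(q[:,0],99.5),np.percentile(q[:,1],[.5,99.5]))
v[:]=0;v[200:310,220:290]=1
m=v&(H[...,0]>20)&(H[...,0]<38)&(H[...,1]>100)
z=np.percentile(P[m][:,2],95);print(z);m&=abs(P[...,2]-z)<.003
q=(ray(d,np.argwhere(m)[:,::-1],tcp[2]+.0171)-tcp)@R;print("relay",np.percentile(q[:,:2],[.5,99.5],axis=0))
E
```

```text
rim x max (expect 22), y range (+-18.5) 0.021094102052554263 [-0.0184276   0.01824862]
0.1712591480403076
relay [[-0.01429886 -0.00934698]
 [ 0.01364024  0.01029606]]
```

{"method": "servo_tool", "body": {"gripper": [1.5,1.5,1.5,1.5,1.5,1.5,1.5,1.5], "dp": [[-0.05,0.04,1],[0,0,1],[0,0,0.8],[0,0,0.4],[0,0,0.4],[0,0,0.3],[0,0,0.1],[0,0,0]], "twist": [[0,0,0],[0,0,0],[0,0,0],[0,0,0],[0,0,0],[0,0,0],[0,0,0],[0,0,0]]}}

```text
t: 7.4
ee_pos: [0.5814, -0.2537, 0.1118]
tcp_rot: [0.997, 0.073, 0.0, -0.0]
wrist_force: [1.9, -0.8, -1.2]
grip_width: 0.226
```

{"method": "servo_tool", "body": {"gripper": [1.5,1.5,1.5,1.5,1.5], "dp": [[0,0,0.2],[0,0,0.2],[0,0,0.15],[0,0,0.05],[0,0,0]], "twist": [[0,0,0],[0,0,0],[0,0,0],[0,0,0],[0,0,0]]}}

```text
t: 7.82
ee_pos: [0.5814, -0.2538, 0.1061]
tcp_rot: [0.997, 0.073, 0.0, 0.0]
wrist_force: [3.2, 0.3, -1.6]
grip_width: 0.23
```

{"method": "servo_tool", "body": {"gripper": [1.5,1.5,1.5], "dp": [[0,0,0.1],[0,0,0.05],[0,0,0]], "twist": [[0,0,0],[0,0,0],[0,0,0]]}}

```text
t: 8.07
ee_pos: [0.5814, -0.2539, 0.1059]
tcp_rot: [0.997, 0.073, 0.0, 0.0]
wrist_force: [-0.8, 0.8, 7.3]
grip_width: 0.229
```

It bottomed out at TCP z = 0.1059, as predicted (upward force 7 N). I'll release, back off and check.

{"method": "servo_tool", "body": {"gripper": [2,3,4,4.5,4.5,4.5,4.5,4.5], "dp": [[0,0,-0.1],[0,0,0],[0,0,0],[0,0,0],[0,0,-1],[0,0,-2],[-2,0,-3],[-2,0,0]], "twist": [[0,0,0],[0,0,0],[0,0,0],[0,0,0],[0,0,0],[0,0,0],[0,0,0],[0,0,0]]}}

```text
t: 8.73
ee_pos: [0.5453, -0.2595, 0.1712]
tcp_rot: [0.997, 0.074, 0.004, 0.002]
wrist_force: [1.5, -0.9, 1.1]
grip_width: 0.524
```

{"method": "servo_tool", "body": {"gripper": [4.5,4.5,4.5], "dp": [[-2,0,0],[0,0,0],[0,0,0]], "twist": [[0,0,0],[0,0,0],[0,0,0]]}}

```text
t: 8.98
ee_pos: [0.5207, -0.2636, 0.1662]
tcp_rot: [0.997, 0.072, -0.0, 0.001]
wrist_force: [1.3, -0.1, 0.4]
grip_width: 0.524
```

```bash
python3 - <<'E'
from bench import arm
from h import *
d=arm.get_image("wrist");np.savez("w6.npz",**d);cv2.imwrite("pics/w6.png",d["img"][:,:,::-1])
s=arm.read_state();print(s["t"],s["ee_pos"],Ro.from_quat(s["tcp_rot"]).as_matrix().round(4).tolist())
P=cloud(d);H=hsv(d)
y=((H[...,0]>22)&(H[...,0]<36)&(H[...,1]>120))&(P[...,2]>.1)
p=P[y];p=p[p[:,2]>p[:,2].max()-.006]
A=np.c_[p[:,:2]-p[:,:2].mean(0),np.ones(len(p))];c=np.linalg.lstsq(A,p[:,2],rcond=None)[0];print("relay top z",np.median(p[:,2]),"plane",c)
top=y&(abs(P[...,2]-np.median(p[:,2]))<.004)
print("relay",rectdir(ray(d,np.argwhere(top)[:,::-1],.123)[:,:2]))
r=((H[...,0]<8)|(H[...,0]>172))&(H[...,1]>150)&(P[...,2]>0.083)&(P[...,2]<.092)
r=cv2.morphologyEx(r.astype(np.uint8),cv2.MORPH_OPEN,np.ones((5,5)))
n,l,st,cc=cv2.connectedComponentsWithStats(r)
for i in range(1,n):
    if st[i,4]>80:
        q=ray(d,np.argwhere(l==i)[:,::-1],0.087);print("tab",st[i],np.median(P[l==i],0).round(4),rectdir(q[:,:2]))
g=((H[...,0]>50)&(H[...,0]<80)&(H[...,1]>100)&(P[...,2]>.075)&(P[...,2]<.095))
print("pcb z",np.median(P[g],0))
E
```

```text
9.0333 [ 0.52174259 -0.26300733  0.1662104 ] [[0.9895, 0.1446, 0.0006], [0.1446, -0.9895, -0.0006], [0.0005, 0.0007, -1.0]]
relay top z 0.3086444260471043 plane [-3.42664148e-17  0.00000000e+00  3.08644426e-01]
relay (array([ 0.58237374, -0.25724566]), 0.01741182431578636, 0.02020384557545185, 87.64714050292969)
tab [ 189  173   36   56 1801] [ 0.5202 -0.2272  0.0865] (array([ 0.51959199, -0.22750874]), 0.04362838715314865, 0.025392623618245125, 8.221870422363281)
tab [200 231  20   5 100] [ 0.4937 -0.2321  0.0868] (array([ 0.4939425, -0.2320983]), 0.0033980822190642357, 0.014930188655853271, 8.219563484191895)
tab [195 238  22   5 110] [ 0.4875 -0.2296  0.0867] (array([ 0.48752522, -0.22958559]), 0.003450332675129175, 0.01662680320441723, 8.219106674194336)
pcb z [ 0.60156482 -0.21954713  0.08389036]
```

View pics/w6.png

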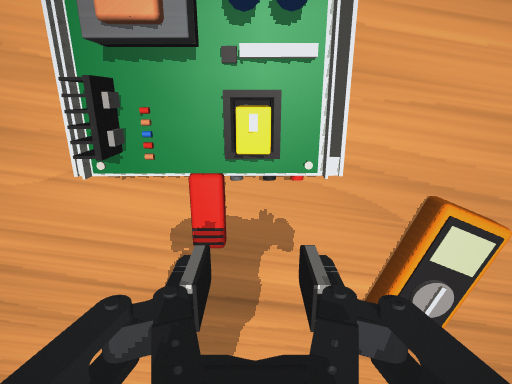

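```bash
python3 - <<'E'
from h import *
d=np.load("w6.npz");P=cloud(d);H=hsv(d)
y=((H[...,0]>22)&(H[...,0]<36)&(H[...,1]>120))&(P[...,2]>.1)&(P[...,2]<.14)
v=np.zeros((384,512),bool);v[95:165,220:290]=1;y&=v
p=P[y];print("z pct",np.percentile(p[:,2],[5,25,50,75,95]))
t=y&(P[...,2]>.118);p=P[t]
A=np.c_[p[:,:2]-p[:,:2].mean(0),np.ones(len(p))];print(np.linalg.lstsq(A,p[:,2],rcond=None)[0])
print("relay",rectdir(ray(d,np.argwhere(t)[:,::-1],.123)[:,:2]))
rim=v&(H[...,2]<110)&(abs(P[...,2]-.102)<.003);print("rim z",np.median(P[rim][:,2]))
R=Ro.from_euler('z',8.3,degrees=True).as_matrix()
r=((H[...,0]<8)|(H[...,0]>172))&(H[...,1]>130)&(P[...,2]>0.083)&(P[...,2]<.092);r[:,260:]=0
q=ray(d,np.argwhere(r)[:,::-1],.087)@R
lo,hi=np.percentile(q[:,:2],[.3,99.7],axis=0);print(lo,hi,hi-lo)
c=np.array([lo[0]+.024,(lo[1]+hi[1])/2,0]);print("grip world",R@c, "from root", R@np.array([hi[0]-.034,c[1],0]))
E
```

```text
z pct [0.12120835 0.12222741 0.12273004 0.12317906 0.12386974]
[-0.00320929 -0.00543608  0.12271193]
relay (array([ 0.57999957, -0.25411311]), 0.027644893154501915, 0.020798396319150925, 8.224302291870117)
rim z 0.10163952137646026
[ 0.44318562 -0.31271368] [ 0.54947296 -0.25746512] [0.10628735 0.05524857]
grip world [ 0.50344664 -0.21466217  0.        ] from root [ 0.55122821 -0.20769159  0.        ]
```

```bash
python3 - <<'E'
from h import *
d=np.load("w6.npz");P=cloud(d);H=hsv(d)
R=Ro.from_euler('z',8.3,degrees=True).as_matrix()
r=((H[...,0]<8)|(H[...,0]>172))&(H[...,1]>130)&(P[...,2]>0.083)&(P[...,2]<.092)
v=np.zeros((384,512),bool);v[168:250,183:232]=1;r&=v
q=ray(d,np.argwhere(r)[:,::-1],.087)@R
lo,hi=np.percentile(q[:,:2],[.3,99.7],axis=0);print(lo,hi,hi-lo)
tcp=np.array([.52174,-.26301,.1662])@R
for x in (lo[0]+.024,hi[0]-.034):
    c=np.array([x,(lo[1]+hi[1])/2,.079]);print("grip world",R@c,"delta tool", (c-tcp)*[1,-1,-1])
# hinge check from seat/grip
E
```

```text
[ 0.44318524 -0.31272229] [ 0.50312525 -0.28752951] [0.05994001 0.02519278]
grip world [ 0.50561688 -0.22954123  0.079     ] delta tool [-0.01112282 -0.03544568  0.0872    ]
grip world [ 0.50753657 -0.22926118  0.079     ] delta tool [-0.00918281 -0.03544568  0.0872    ]
```

The relay is seated: its top is level at 0.1227 m (expected 0.123), 21 mm proud, at (253,130) in the picture. Now the tab: shift (-1.1, -3.5) cm, then down 10.6 cm.

{"method": "servo_tool", "body": {"gripper": [4.5,4.5,4.5,4.5,4.5,4.5,4.5,4.5], "dp": [[-0.6,-1.8,0],[-0.5,-1.75,0],[0,0,2],[0,0,2.5],[0,0,2.5],[0,0,2],[0,0,1.2],[0,0,0.4]], "twist": [[0,0,0],[0,0,0],[0,0,0],[0,0,0],[0,0,0],[0,0,0],[0,0,0],[0,0,0]]}}

```text
t: 9.7
ee_pos: [0.5051, -0.2279, 0.0575]
tcp_rot: [0.997, 0.073, -0.001, -0.001]
wrist_force: [-0.5, 0.0, -0.8]
grip_width: 0.526
```

{"method": "servo_tool", "body": {"gripper": [4.5,4.5,3,2.2,2.2,2.2,2.2,2.2], "dp": [[0,0,0],[0,0,0],[0,0,0],[0,0,0],[0,0,0],[0,0,0],[0,0,0],[0,0,0]], "twist": [[0,0,0],[0,0,0],[0,0,0],[0,0,0],[0,0,0],[0,0,0],[0,0,0],[0,0,0]], "squeeze": 40}}

```text
t: 10.37
ee_pos: [0.5067, -0.2288, 0.061]
tcp_rot: [0.997, 0.073, 0.001, 0.0]
wrist_force: [-1.3, 2.9, 6.2]
grip_width: 0.297
```

```bash
python3 - <<'E'
from bench import arm
from h import *
d=arm.get_image("wrist");np.savez("w7.npz",**d);cv2.imwrite("pics/w7.png",d["img"][:,:,::-1])
s=arm.read_state();print(s["t"],s["ee_pos"],Ro.from_quat(s["tcp_rot"]).as_matrix().round(4).tolist(),s["wrist_force"],s["moment"],s["qpos"].round(2),s["grip_width"])
E
```

```text
10.4167 [ 0.50666113 -0.22876542  0.06102936] [[0.9893, 0.1455, 0.0021], [0.1455, -0.9894, -0.0005], [0.002, 0.0008, -1.0]] [0.07377592 2.32048249 6.79224014] [ 0.54957997  0.26561449 -0.11022044] [ 0.88  0.62 -0.64  1.91  0.52  0.78 -1.48] 0.29715543492733754
```

View pics/w7.png

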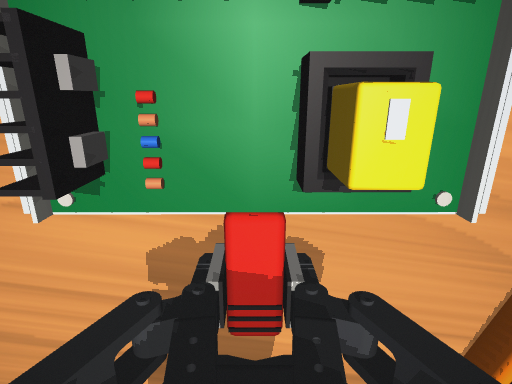

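The tab is gripped centrally at (255,270), and the relay sits in its socket at (383,135). Now I'll work out the arc in 1-degree rows, tool kept vertical.

```bash
python3 - <<'E'
import numpy as np
a0=np.degrees(np.arcsin(9/184)); a=np.radians(a0+np.arange(0,66)); p=18.4*np.c_[-np.cos(a),-np.sin(a)]
c=np.round(p-p[0],2); d=np.round(np.diff(c,axis=0),2)
for i in range(0,65,8): print(i,[[float(x),0,float(z)] for x,z in d[i:i+8]], c[min(i+8,65)])
E
```

```text
0 [[0.02, 0, -0.32], [0.02, 0, -0.32], [0.03, 0, -0.32], [0.04, 0, -0.32], [0.04, 0, -0.32], [0.04, 0, -0.32], [0.06, 0, -0.31], [0.05, 0, -0.32]] [ 0.3  -2.55]
8 [[0.07, 0, -0.31], [0.07, 0, -0.32], [0.07, 0, -0.31], [0.08, 0, -0.31], [0.08, 0, -0.31], [0.09, 0, -0.31], [0.1, 0, -0.31], [0.1, 0, -0.3]] [ 0.96 -5.03]
16 [[0.11, 0, -0.3], [0.11, 0, -0.31], [0.11, 0, -0.29], [0.13, 0, -0.3], [0.12, 0, -0.3], [0.14, 0, -0.29], [0.13, 0, -0.29], [0.14, 0, -0.29]] [ 1.95 -7.4 ]
24 [[0.15, 0, -0.28], [0.15, 0, -0.29], [0.16, 0, -0.28], [0.16, 0, -0.27], [0.17, 0, -0.28], [0.17, 0, -0.27], [0.18, 0, -0.27], [0.18, 0, -0.26]] [ 3.27 -9.6 ]
32 [[0.19, 0, -0.26], [0.19, 0, -0.26], [0.19, 0, -0.26], [0.2, 0, -0.25], [0.2, 0, -0.25], [0.21, 0, -0.24], [0.21, 0, -0.25], [0.22, 0, -0.23]] [  4.88 -11.6 ]
40 [[0.22, 0, -0.24], [0.22, 0, -0.23], [0.23, 0, -0.22], [0.23, 0, -0.22], [0.24, 0, -0.22], [0.24, 0, -0.22], [0.24, 0, -0.2], [0.25, 0, -0.21]] [  6.75 -13.36]
48 [[0.25, 0, -0.2], [0.25, 0, -0.2], [0.26, 0, -0.19], [0.26, 0, -0.19], [0.27, 0, -0.18], [0.26, 0, -0.18], [0.27, 0, -0.17], [0.28, 0, -0.17]] [  8.85 -14.84]
56 [[0.27, 0, -0.16], [0.28, 0, -0.16], [0.28, 0, -0.16], [0.29, 0, -0.15], [0.29, 0, -0.14], [0.28, 0, -0.14], [0.3, 0, -0.13], [0.29, 0, -0.13]] [ 11.13 -16.01]
64 [[0.3, 0, -0.13]] [ 11.43 -16.14]
```

{"method": "servo_tool", "body": {"gripper": [2.2,2.2,2.2,2.2,2.2,2.2,2.2,2.2], "dp": [[0.02,0,-0.32],[0.02,0,-0.32],[0.03,0,-0.32],[0.04,0,-0.32],[0.04,0,-0.32],[0.04,0,-0.32],[0.06,0,-0.31],[0.05,0,-0.32]], "twist": [[0,0,0],[0,0,0],[0,0,0],[0,0,0],[0,0,0],[0,0,0],[0,0,0],[0,0,0]], "squeeze": 50}}

```text
t: 11.08
ee_pos: [0.5094, -0.2283, 0.0853]
tcp_rot: [0.997, 0.073, 0.001, -0.0]
wrist_force: [5.3, 1.2, -5.8]
grip_width: 0.295
```

{"method": "servo_tool", "body": {"gripper": [2.2,2.2,2.2,2.2,2.2,2.2,2.2,2.2], "dp": [[0.07,0,-0.31],[0.07,0,-0.32],[0.07,0,-0.31],[0.08,0,-0.31],[0.08,0,-0.31],[0.09,0,-0.31],[0.1,0,-0.31],[0.1,0,-0.3]], "twist": [[0,0,0],[0,0,0],[0,0,0],[0,0,0],[0,0,0],[0,0,0],[0,0,0],[0,0,0]]}}

```text
t: 11.75
ee_pos: [0.5155, -0.2274, 0.1099]
tcp_rot: [0.997, 0.073, 0.0, -0.0]
wrist_force: [4.5, 0.8, -7.7]
grip_width: 0.295
```

```bash
python3 - <<'E'
from bench import arm
from h import *
for n in("wrist","side"):
    d=arm.get_image(n);np.savez(f"{n}8.npz",**d);cv2.imwrite(f"pics/{n}8.png",d["img"][:,:,::-1])
s=arm.read_state();print(s["t"],s["ee_pos"],s["wrist_force"],s["moment"],s["grip_width"])
P=cloud(np.load("wrist8.npz"));H=hsv(np.load("wrist8.npz"))
g=(H[...,0]>50)&(H[...,0]<80)&(H[...,1]>100)&(P[...,2]>.06)&(P[...,2]<.3)
p=P[g];A=np.c_[p[:,:2],np.ones(len(p))];c=np.linalg.lstsq(A,p[:,2],rcond=None)[0]
print("slope deg",np.degrees(np.arctan(np.hypot(*c[:2]))),np.degrees(np.arctan2(c[1],c[0])),(A@c-p[:,2]).std())
E
```

```text
11.85 [ 0.51559079 -0.22741356  0.11009456] [ 5.3314586   2.19359473 -6.3896706 ] [ 0.26772613 -0.53500613  0.0144175 ] 0.2966140188170163
slope deg 15.199628182370668 -171.85241074007314 0.008882186093175027
```

View pics/wrist8.png

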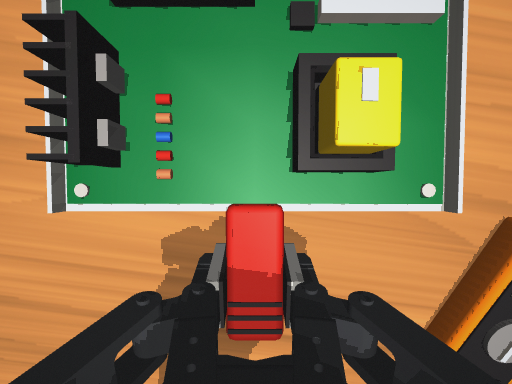

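The tray is rising with the tab central at (255,270) and the relay still seated; the measured slope is about 15 degrees against 16 commanded. Continuing.

{"method": "servo_tool", "body": {"gripper": [2.2,2.2,2.2,2.2,2.2,2.2,2.2,2.2], "dp": [[0.11,0,-0.3],[0.11,0,-0.31],[0.11,0,-0.29],[0.13,0,-0.3],[0.12,0,-0.3],[0.14,0,-0.29],[0.13,0,-0.29],[0.14,0,-0.29]], "twist": [[0,0,0],[0,0,0],[0,0,0],[0,0,0],[0,0,0],[0,0,0],[0,0,0],[0,0,0]]}}

```text
t: 12.52
ee_pos: [0.5249, -0.226, 0.1333]
tcp_rot: [0.997, 0.073, 0.0, -0.0]
wrist_force: [4.5, 1.7, -8.5]
grip_width: 0.291
```

{"method": "servo_tool", "body": {"gripper": [2.2,2.2,2.2,2.2,2.2,2.2,2.2,2.2], "dp": [[0.15,0,-0.28],[0.15,0,-0.29],[0.16,0,-0.28],[0.16,0,-0.27],[0.17,0,-0.28],[0.17,0,-0.27],[0.18,0,-0.27],[0.18,0,-0.26]], "twist": [[0,0,0],[0,0,0],[0,0,0],[0,0,0],[0,0,0],[0,0,0],[0,0,0],[0,0,0]]}}

```text
t: 13.18
ee_pos: [0.5377, -0.2241, 0.1556]
tcp_rot: [0.997, 0.073, -0.0, -0.0]
wrist_force: [3.8, 2.1, -8.3]
grip_width: 0.293
```

```bash
cat > ang.py <<'E'
from bench import arm
from h import *
import sys
k=sys.argv[1]
s=arm.read_state();print(s["t"],s["ee_pos"],s["wrist_force"],s["moment"],s["grip_width"],s["qpos"].round(2))
for n in sys.argv[2:]:
    d=arm.get_image(n);np.savez(f"{n}{k}.npz",**d);cv2.imwrite(f"pics/{n}{k}.png",d["img"][:,:,::-1])
    P=cloud(d);H=hsv(d);R=Ro.from_euler('z',8.3,degrees=True).as_matrix()
    g=(H[...,0]>50)&(H[...,0]<85)&(H[...,1]>90)&(P[...,2]>.05)&(P[...,2]<.35)&(P[...,1]<-.1)&(P[...,1]>-.33)&(P[...,0]<.72)
    p=P[g]@R
    for _ in range(8):
        c=p.mean(0);n3=np.linalg.svd((p-c)[::max(1,len(p)//3000)],full_matrices=False)[2][2]
        r=abs((p-c)@n3);p=p[r<max(.0025,np.percentile(r,85))]
    n3*=np.sign(n3[2]);print(n,len(p),"normal",n3.round(3),"angle",np.degrees(np.arctan2(-n3[0],n3[2])),r.std())
E
python3 ang.py 9 wrist; cp pics/wrist9.png pics/w9.png
```

```text
13.1833 [ 0.53771877 -0.22414612  0.15563581] [ 3.83635518  2.1339425  -8.27402619] [ 0.29154451 -0.235915    0.04620849] 0.292943135129133 [ 0.89  0.54 -0.72  1.78  0.42  0.98 -1.42]
wrist 36937 normal [0.521 0.    0.853] angle -31.41638916931171 0.0003220199265384866
```

View pics/w9.png

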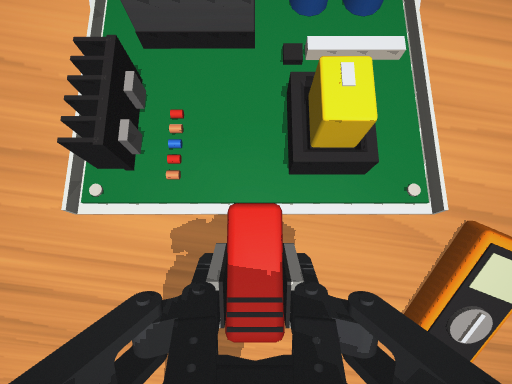

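Measured 31.4 degrees (commanded 32), with the tab firmly between the pads at (255,270). Continuing.

{"method": "servo_tool", "body": {"gripper": [2.2,2.2,2.2,2.2,2.2,2.2,2.2,2.2], "dp": [[0.19,0,-0.26],[0.19,0,-0.26],[0.19,0,-0.26],[0.2,0,-0.25],[0.2,0,-0.25],[0.21,0,-0.24],[0.21,0,-0.25],[0.22,0,-0.23]], "twist": [[0,0,0],[0,0,0],[0,0,0],[0,0,0],[0,0,0],[0,0,0],[0,0,0],[0,0,0]]}}

```text
t: 13.9
ee_pos: [0.5538, -0.2218, 0.1758]
tcp_rot: [0.997, 0.073, -0.0, -0.0]
wrist_force: [-0.5, 3.6, -7.2]
grip_width: 0.296
```

{"method": "servo_tool", "body": {"gripper": [2.2,2.2,2.2,2.2,2.2,2.2,2.2,2.2], "dp": [[0.22,0,-0.24],[0.22,0,-0.23],[0.23,0,-0.22],[0.23,0,-0.22],[0.24,0,-0.22],[0.24,0,-0.22],[0.24,0,-0.2],[0.25,0,-0.21]], "twist": [[0,0,0],[0,0,0],[0,0,0],[0,0,0],[0,0,0],[0,0,0],[0,0,0],[0,0,0]]}}

```text
t: 14.57
ee_pos: [0.5725, -0.219, 0.1933]
tcp_rot: [0.997, 0.073, -0.0, -0.0]
wrist_force: [0.3, 4.3, -7.1]
grip_width: 0.298
```

```bash
python3 ang.py 10 wrist
```

```text
14.5667 [ 0.57249082 -0.21901546  0.19329704] [ 0.34186044  4.29196035 -7.06366474] [ 0.73297035  0.22726254 -0.04977476] 0.29762727330722416 [ 0.85  0.54 -0.73  1.68  0.4   1.08 -1.42]
wrist 23691 normal [0.734 0.    0.679] angle -47.25470918162526 0.0002818312545739409
```

View pics/wrist10.png

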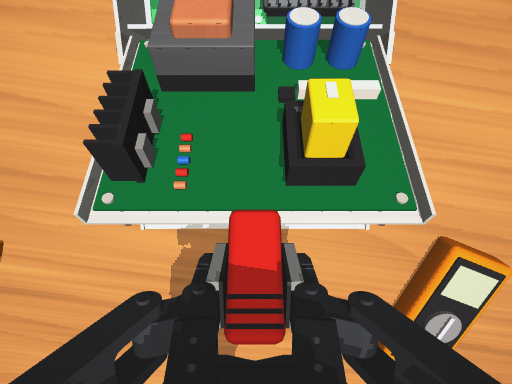

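Measured 47.3 degrees (48 commanded), with the grip and relay unchanged. I'll do the remaining 17 degrees more slowly towards the end.

{"method": "servo_tool", "body": {"gripper": [2.2,2.2,2.2,2.2,2.2,2.2,2.2,2.2], "dp": [[0.25,0,-0.2],[0.25,0,-0.2],[0.26,0,-0.19],[0.26,0,-0.19],[0.27,0,-0.18],[0.26,0,-0.18],[0.27,0,-0.17],[0.28,0,-0.17]], "twist": [[0,0,0],[0,0,0],[0,0,0],[0,0,0],[0,0,0],[0,0,0],[0,0,0],[0,0,0]]}}

```text
t: 15.28
ee_pos: [0.5933, -0.216, 0.208]
tcp_rot: [0.997, 0.073, -0.0, -0.0]
wrist_force: [-0.8, 5.3, -8.0]
grip_width: 0.294
```

{"method": "servo_tool", "body": {"gripper": [2.2,2.2,2.2,2.2,2.2,2.2,2.2,2.2], "dp": [[0.27,0,-0.16],[0.28,0,-0.16],[0.28,0,-0.16],[0.29,0,-0.15],[0.15,0,-0.07],[0.14,0,-0.07],[0.14,0,-0.07],[0,0,0]], "twist": [[0,0,0],[0,0,0],[0,0,0],[0,0,0],[0,0,0],[0,0,0],[0,0,0],[0,0,0]]}}

```text
t: 15.95
ee_pos: [0.6088, -0.2137, 0.2164]
tcp_rot: [0.997, 0.073, 0.0, -0.0]
wrist_force: [0.4, 4.6, -8.5]
grip_width: 0.295
```

```bash
python3 ang.py 11 wrist
```

```text
15.95 [ 0.60880392 -0.21371264  0.21643337] [ 0.42140048  4.6319675  -8.50383549] [1.01037769 0.36900626 0.01298394] 0.29522715604686134 [ 0.8   0.57 -0.72  1.57  0.4   1.15 -1.44]
wrist 19022 normal [0.869 0.    0.495] angle -60.36085757734898 0.00030776774494108
```

View pics/wrist11.png

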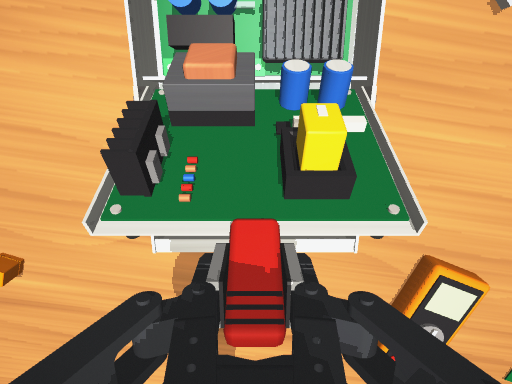

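{"method": "servo_tool", "body": {"gripper": [2.2,2.2,2.2,2.2,2.2,2.2,2.2,2.2], "dp": [[0.17,0,-0.09],[0.17,0,-0.09],[0.17,-0.02,-0.08],[0.17,-0.02,-0.08],[0.17,-0.01,-0.08],[0.17,0,-0.07],[0.16,0,-0.06],[0.16,0,-0.06]], "twist": [[0,0,0],[0,0,0],[0,0,0],[0,0,0],[0,0,0],[0,0,0],[0,0,0],[0,0,0]]}}

```text
t: 16.67
ee_pos: [0.6217, -0.2118, 0.2222]
tcp_rot: [0.997, 0.073, -0.0, 0.0]
wrist_force: [2.0, 3.1, -12.7]
grip_width: 0.295
```

{"method": "servo_tool", "body": {"gripper": [2.2,2.2,2.2,2.2], "dp": [[0,0,0],[0,0,0],[0,0,0],[0,0,0]], "twist": [[0,0,0],[0,0,0],[0,0,0],[0,0,0]]}}

```text
t: 17.0
ee_pos: [0.6217, -0.2118, 0.2222]
tcp_rot: [0.997, 0.073, 0.0, 0.0]
wrist_force: [3.1, 1.6, -14.7]
grip_width: 0.292
```

```bash
python3 ang.py 12 wrist top side
```

```text
17.0 [ 0.62173539 -0.21176882  0.22221838] [  3.10022466   1.62631843 -14.68308396] [ 0.49186551 -0.18639525  0.02937706] 0.2921041391670202 [ 0.78  0.59 -0.72  1.53  0.41  1.17 -1.44]
wrist 17055 normal [0.904 0.001 0.427] angle -64.70255902694944 0.00031881509422236376
top 61 normal [ 0.905 -0.004  0.426] angle -64.7811642054268 0.00041975568944573646
side 28 normal [0.905 0.001 0.425] angle -64.81988143378068 0.00026863222945003844
```

View pics/wrist12.png

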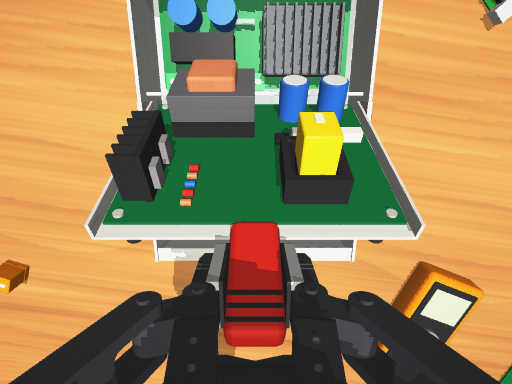

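View pics/side12.png

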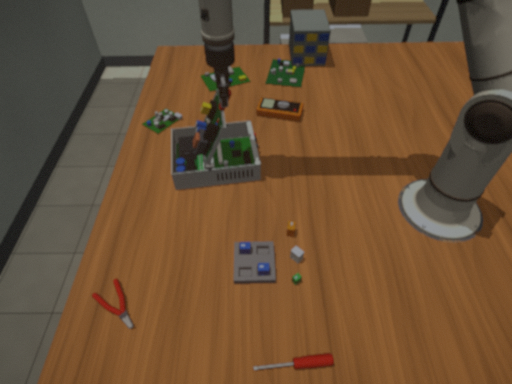

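All three views give 64.7 to 64.8 degrees, the grip on the tab is firm and the relay is in place at (320,140). The tool is pulling slightly outward (about 14 N), so I'll relax that a little.

{"method": "servo_tool", "body": {"gripper": [2.2,2.2,2.2,2.2,2.2,2.2], "dp": [[0.01,0,0.02],[0.01,0,0.02],[0.01,0,0.01],[0,0,0],[0,0,0],[0,0,0]], "twist": [[0,0,0],[0,0,0],[0,0,0],[0,0,0],[0,0,0],[0,0,0]]}}

```text
t: 17.65
ee_pos: [0.6219, -0.2117, 0.2223]
tcp_rot: [0.997, 0.073, 0.0, 0.0]
wrist_force: [0.3, 0.9, -11.5]
grip_width: 0.29
```

```bash
python3 ang.py 13 wrist; cat > rel.py <<'E'
from h import *
import sys
d=np.load(sys.argv[1]);P=cloud(d);H=hsv(d);a=np.radians(float(sys.argv[2]))
R=Ro.from_euler('z',8.3,degrees=True).as_matrix();n=np.array([np.sin(a),0,np.cos(a)])
q=P@R@n
z=(P[...,2]>.05)&(P[...,2]<.35)
v=np.zeros((384,512),bool);v[100:235,100:420]=1
g=v&z&(H[...,0]>50)&(H[...,0]<85)&(H[...,1]>90);b=np.median(q[g])
v[:]=0;v[105:210,275:360]=1
y=v&z&(H[...,0]>22)&(H[...,0]<36)&(H[...,1]>100)
k=v&z&(H[...,2]<70)
print("relay top over pcb mm",np.percentile((q[y]-b)*1e3,[50,90,97]),"socket top",np.percentile((q[k]-b)*1e3,[90,97]))
E
python3 rel.py wrist13.npz 64.8
```

```text
17.65 [ 0.6219202  -0.21171893  0.22226249] [  0.28555958   0.91863064 -11.53127905] [ 0.40293624  0.25984425 -0.03110284] 0.2904860353203892 [ 0.78  0.59 -0.72  1.53  0.41  1.18 -1.44]
wrist 17050 normal [0.904 0.    0.427] angle -64.74454091821426 0.0003086205634868545
relay top over pcb mm [33.00922765 39.1478599  39.41435196] socket top [18.20684398 18.55896573]
```

The relay top is 39.2 mm over the board (39.1 expected when home), and the angle is steady at 64.7 degrees. Handing in.

```bash
python3 -c "
from bench import arm
print(arm.close_job())"
```

```text
the job is handed in; nothing more can be done
None
```

The yellow relay is seated in the black socket, and the arm is holding the tray by the red tab at about 65 degrees. I handed the job in at 17.7 s of the 58 s allowed.

- **Relay:** it bottomed out in the socket at the expected height. Before the lift its top was level at 122.7 mm (123 expected). With the tray up, the top stood 39.2 mm over the board (39.1 expected when home).
- **Tray:** I raised it at about 12 degrees per second or slower. The wrist, top and side cameras gave 64.7 to 64.8 degrees, and a last wrist check gave 64.7 degrees after about half a second of holding. The pads were still firmly on the tab.
- **Forces:** the highest wrist-force reading I saw was about 15 N, a slight outward pull on the tab at the end. I relaxed it, and about 11.5 N remained at hand-in.
- **Everything else:** in the last side picture the blue relays, the multimeter and the screwdriver look unmoved; I judged this by eye and did not measure it.

No check failed or disagreed by more than the camera accuracy.

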